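# Match the lid of a display case

## Task

Two display cases stand open on the grey board. Raise the lid of the blue case to the same slant as the lid of the cork-brown case and let go, so that it stays at that slant by itself; its hinge is stiff and springs back a little, so check after letting go and correct it. Do not force the lid, and leave the brown case, its lid, the radio, the cup and the bottle where they are.

Things in the scene. Friction and masses are not known exactly. Their poses are not given: they have to be found in the camera images.
- work_case: Blue case, fixed: open box 170 mm deep (x), 220 wide (y), 55 high, 6 mm walls, on an 18 mm thick grey board. Origin: centre of its underside; z up, y along the hinge, x from the front (carrying handle) to the hinge side, roughly away from the robot. The handle sticks out 22 mm in front, 22 to 34 mm above the underside.
- work_hinge (a point): Point on the hinge axis of the blue case, at mid-width, 55 mm above the case's underside (level with the top of its walls), 83 mm from its centre towards +x. Axes as the case.
- work_lid: Blue lid: shallow tray 168 mm long, 220 wide, 24 deep (6 mm panel, 18 mm rim on front and sides). Origin on the hinge axis; x from free edge to hinge, y along the hinge, z out of the outer face (up when shut). Friction holds it (5 to 10 N at the edge raise it), but it is springy: pushed and let go, it gives back several degrees, not the same from start to start.
- work_edge (a point): Middle of the blue lid's free edge, on the lower face of its 6 mm thick front rim, 165 mm from the hinge axis and level with it when shut. Axes as the lid. Opening lifts it and carries it towards +x of the case; 0 rad is shut, 1.57 upright, stop at 1.75. It starts about 0.3 to 0.65 rad open.
- model_hinge (a point): The same point on the hinge axis of the cork-brown case, which has the same size and shape and stands parallel to the blue case (left or right of it).
- model_edge (a point): The same point on the free edge of the cork-brown lid, with the same axes. This lid is open 0.85 to 1.35 rad and shows the wanted slant; leave it alone.
- radio_center (a point): Centre of a loose plywood radio (bystander), 230 mm wide, 80 mm deep, 144 mm high with its handle, 63 mm above its underside, standing on the table beside the board.
- cup_center (a point): Centre of a loose white cup (bystander), 60 mm across, 70 mm high, on the board between the two cases.
- bottle_center (a point): Centre of a loose amber bottle (bystander), 60 mm across, 160 mm high, on the table on the other side of the board.

How it is judged (in metres and radians):
At the end, for the whole second after the job is handed in: The blue lid is at rest, touched by nothing, and its slant is within 0.06 rad (3.4 degrees) of the brown lid's (angle between the x axis of work_edge and the x axis of model_edge, either way round below 0.06 rad and contact force between anything else and work_lid below 0.1 N and angular speed of work_lid below 0.05 rad/s).
It fails at once if the blue lid is forced (more than 30 N) (contact force between anything else and work_lid above 30 N).
It fails at once if the brown lid is moved by more than 6 mm at its edge (distance of model_edge from where it was at the start of the episode above 0.006 m).
It fails at once if the radio is moved by more than 20 mm (distance of radio_center from where it was at the start of the episode above 0.02 m).
It fails at once if the cup is moved by more than 20 mm (distance of cup_center from where it was at the start of the episode above 0.02 m).
It fails at once if the bottle is moved by more than 20 mm (distance of bottle_center from where it was at the start of the episode above 0.02 m).
It also fails if it takes over 43 s, if anything falls off the work surface, if the arm or the gripper's body presses on something with over 40 N, if the wrist force passes 120 N, or if a joint passes its speed limit or range.

## Robot

A 6-joint arm with a two-finger parallel gripper is mounted at the origin on the work surface. World frame = base frame: x ahead of the robot, y to its left, z up, the work surface at z = 0. Lengths are in m, angles in degrees, forces in N, time in s.
With the tool pointing down it reaches from about 0.375 to 0.9 m from the base axis. Payload 3.1 kg.
Tool frame: the origin (TCP) lies at the very end of the fingers, on their centre line; the grasp point (between the pads) lies 19 mm behind it (grasp_offset is the distance from the TCP to the grasp point, in m); z points along the fingers, y is the direction in which the jaws open and shut (so a half turn about z gives the same grasp; the last joint's range is limited). The gripper opens to 87 mm and grips with 3 to 60 N. Pads are 19 mm wide; open, the fingers measure 117 mm over their backs; the gripper's body (75 mm by 190 mm) begins 51 mm behind the grasp point.
Start: joints at [65.174, 30.224, 82.088, -0, 67.689, -10.227], TCP at [0.157, 0.605, 0.223] pointing down, gripper open.
Joint ranges: [-176.69, 176.69], [-43.24, 126.21], [12.49, 139.97], [-82, 262], [0, 151.66], [-163.58, 163.58]. Speed limits (degrees/s): [159.86, 159.86, 180, 180, 180, 180].

## Interface

Orientations are given as a 3x3 rotation matrix whose columns are the frame's x, y, z axes.
In Python, from rig import * gives the robot as it stands. The module is installed in compiled form; this text tells all that it offers.
- The arm moves only by the tool play_rows, never from a script. Its argument "plan" is a list that holds one entry, the list of rows, each a list of 7 numbers: the shift along the world's x, y, z each as a share of 5 cm, from -1 to 1, then the turn, a rotation vector about the world's x, y, z each as a share of pi rad, from -1 to 1, then the gripper's target within -1 to 1 (fully open at 1, half-way at 0, shut at -1). A call has 1 to 12 rows; each row shifts and turns the commanded pose from where the row before left it; what a row does not reach is not made up. A row lasts 1/10 s, in which the tool goes at most 50 mm and 8.59 degrees, less where a joint would pass 70% of its speed; a pose out of reach is approached as far as the arm can. A call with a number of a shift or a turn outside -1 to 1 is refused whole. A call with a gripper value outside its range is refused whole. The fingers move at their own pace and stop on an object; the grip force is fixed at half the most. Time passes only in rows, so rows that do not move let the fingers close. It gives the time, the measured TCP pose, the force and the opening at its end, in the units of the state.
- read_state(): the state, without advancing time (a new reading comes with each control period).
- capture(name): name is "side" or "top"; returns the picture (384x512x3 uint8, red, green, blue); there is no depth.
- camera_params(name): a dict with "intrinsics" (3x3 intrinsics, pixels), "R" (3x3) and "t" (3): a world point X has camera coordinates R X + t. Camera axes: x right, y down, z forward; pixel columns grow to the right and rows downward; lengths in m; the calibration is good to about 2 mm. A picture is of the moment at which its call begins. camera_params takes no time and is no camera call.
- hand_in(): hands the job in, once; it reports no verdict.
The state is a dict: "time_s": time; "joint_positions": joint angles; "qvel": joint speeds; "tau": joint torques, N m; "position": TCP position; "tcp_rot": TCP orientation; "force": force on the tool from outside, world axes, zero at the start; "moment": the same for the moment, N m; "opening": opening from 0.0 (shut) to 1.0 (fully open).
Only numpy, scipy, OpenCV 4.12 (cv2) and the standard library are available. Lean on these libraries where they do the work, as an engineer would, in place of code of your own. Each camera call takes 0.05 s, during which the arm holds its last target. There are 200 camera calls.

## Working session

There is one attempt and no reset: what is moved stays moved. The work goes in short steps, Python scripts to look and compute and a tool call to move; the robot and the scene stay as the last step left them, time stands still between calls to the robot, and variables do not carry over. Pictures are saved under pics/ and viewed, about 8 in all and at most 12, crops included, and the job is handed in when it is done.

Besides the shell and the picture viewer there is one more tool, called by a JSON object that holds its "name" and its "arguments", one argument or row to a line. play_rows: Moves the arm, as the interface text tells. Its arguments: {"type":"object","properties":{"plan":{"type":"array"}},"required":["plan"]}

```bash
mkdir -p pics; python3 - <<'E'
from rig import *
import cv2,numpy as np
np.set_printoptions(precision=4,suppress=True)
for n in("side","top"):
    cv2.imwrite(f"pics/{n}0.png",cv2.resize(capture(n)[:,:,::-1],(800,600),interpolation=cv2.INTER_CUBIC))
    p=camera_params(n);print(n,p["intrinsics"],p["R"],p["t"],-p["R"].T@p["t"])
s=read_state();print(s["time_s"],s["position"],s["tcp_rot"],s["force"])
E
```

```text
side [[365.6849   0.     259.0773]
 [  0.     365.6849 190.4233]
 [  0.       0.       1.    ]] [[ 0.8621 -0.5067 -0.0012]
 [-0.3592 -0.6095 -0.7068]
 [ 0.3574  0.6097 -0.7075]] [-0.4893  0.311   1.0566] [ 0.1559 -0.7026  0.9667]
top [[413.7392   0.     261.9028]
 [  0.     413.7392 194.2764]
 [  0.       0.       1.    ]] [[-0.0635 -0.998  -0.0038]
 [-0.9741  0.0628 -0.217 ]
 [ 0.2168 -0.0101 -0.9762]] [0.0885 0.5853 1.4974] [0.2511 0.0666 1.5891]
0.1 [0.1572 0.6042 0.2216] [[-0.9677  0.252  -0.0008]
 [ 0.252   0.9677 -0.0018]
 [ 0.0004 -0.002  -1.    ]] [0.3453 0.6019 0.0648]
```

View pics/side0.png

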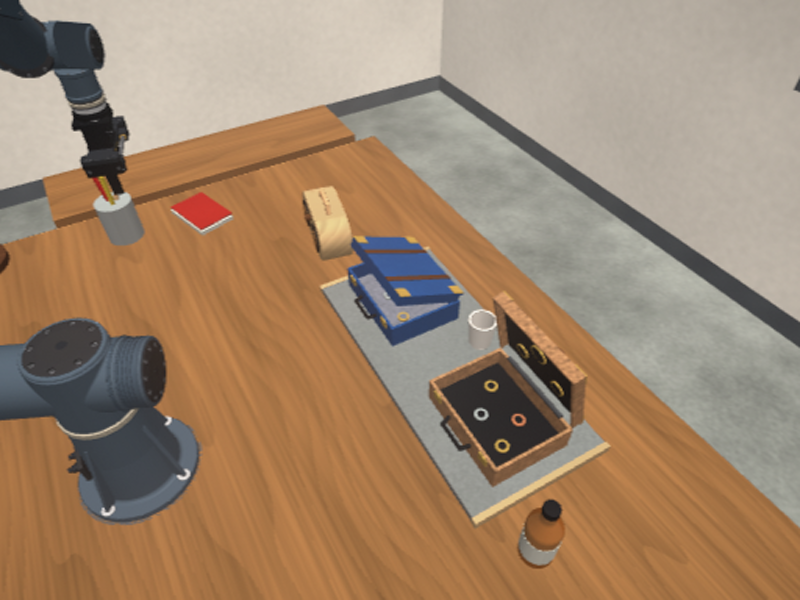

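View pics/top0.png

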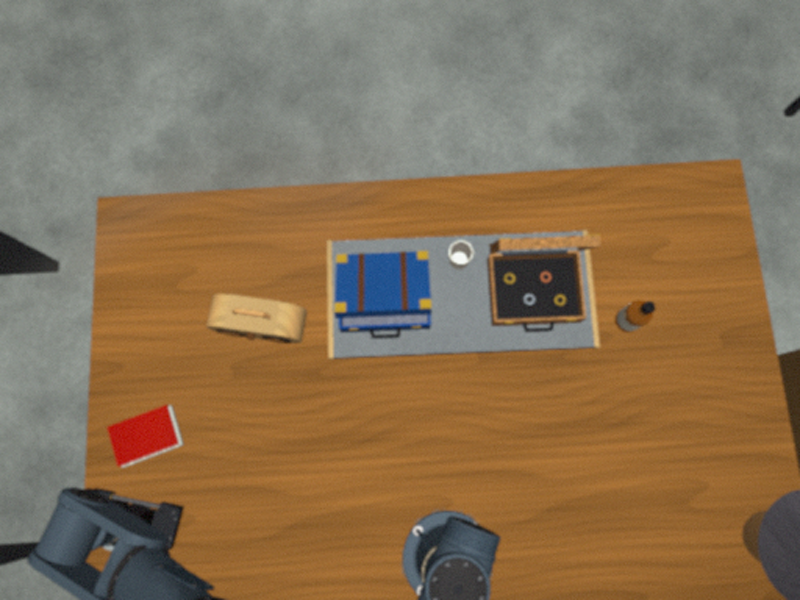

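Side view: blue lid about a third open at (405,268), brown lid near upright at (540,350), cup between them. Top view: blue case (335–432, 250–335), brown case (490–600, 235–325). I'll enlarge both.

```bash
cat > h.py <<'E'
from rig import *
import cv2,numpy as np
np.set_printoptions(precision=4,suppress=True)
def crop(n,f,x0,y0,x1,y1,k):
    im=capture(n)[y0:y1,x0:x1,::-1]
    im=cv2.resize(im,None,fx=k,fy=k,interpolation=cv2.INTER_CUBIC)
    cv2.imwrite("pics/"+f,im)
E
python3 - <<'E'
from h import *
crop("side","s1.png",215,140,395,315,3.4)
crop("top","t1.png",205,140,395,235,4.2)
E
```

```text
(no output)
```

View pics/s1.png

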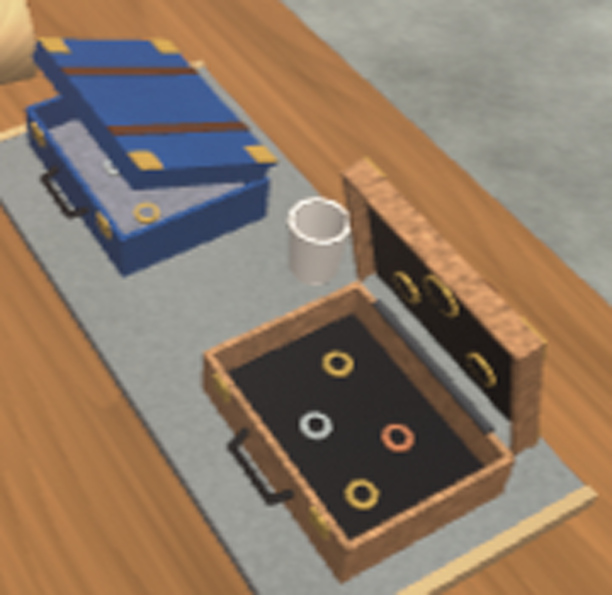

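View pics/t1.png

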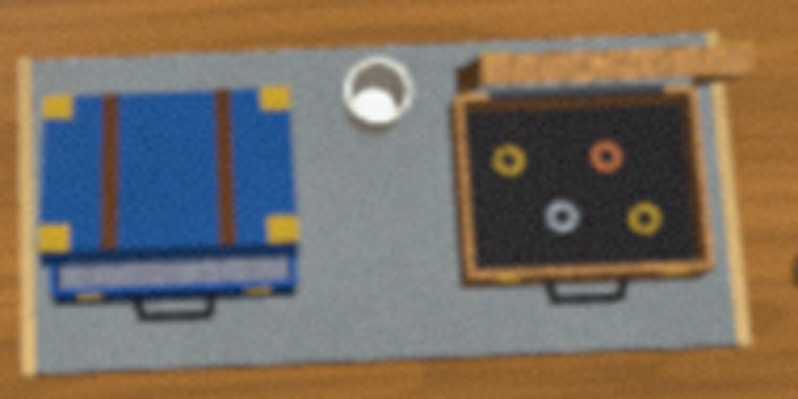

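```bash
cat > fit.py <<'E'
from h import *
from scipy.optimize import least_squares
C={n:camera_params(n) for n in("side","top")}
CR={"side":(215,140,3.4),"top":(205,140,4.2)}
def px(n,X):
    c=C[n];q=c["intrinsics"]@(c["R"]@X+c["t"]);return q[:2]/q[2]
def pt(pose,a,part,p):
    x,y,w=pose;p=np.array(p)/1000.
    if part=="lid": 
        c,s=np.cos(a),np.sin(a);p=np.array([.083+p[0]*c+p[2]*s,p[1],.055-p[0]*s+p[2]*c])
    return np.array([x+p[0]*np.cos(w)-p[1]*np.sin(w),y+p[0]*np.sin(w)+p[1]*np.cos(w),.018+p[2]])
def fullpx(n,u,v):
    x0,y0,k=CR[n];return np.array([(u+.5)/k-.5+x0,(v+.5)/k-.5+y0])
BR=[("side","c",(-85,110,55),205,357),("side","c",(-85,-110,55),343,545),("side","c",(-85,-110,0),345,580),
("side","c",(85,110,55),360,287),("side","c",(85,-110,55),512,462),
("side","lid",(-168,110,0),345,178),("side","lid",(-168,110,24),367,158),("side","lid",(-168,-110,0),515,353),("side","lid",(-168,-110,24),545,343),
("top","c",(-85,110,55),466,275),("top","c",(-85,-110,55),712,265),("top","c",(85,110,55),452,95),("top","c",(85,-110,55),700,88),
("top","lid",(-168,110,24),481,57),("top","lid",(-168,-110,24),754,42),("top","lid",(-168,110,0),483,90),("top","lid",(-168,-110,0),754,74)]
BL=[("side","lid",(-168,110,24),37,42),("side","lid",(-168,-110,24),133,170),("side","lid",(0,-110,24),277,158),("side","lid",(0,110,24),170,40),
("side","lid",(-168,-110,0),138,185),("side","c",(-85,110,55),27,108),("side","c",(-85,-110,55),122,240),("side","c",(-85,-110,0),123,275),
("top","lid",(-168,110,24),40,250),("top","lid",(-168,-110,24),299,242),("top","lid",(0,-110,24),291,87),("top","lid",(0,110,24),43,97),
("top","c",(-85,110,55),55,290),("top","c",(-85,-110,55),297,285)]
def res(p,pts):
    return np.concatenate([px(n,pt(p[:3],p[3],part,q))-fullpx(n,u,v) for n,part,q,u,v in pts])
def fit(pts,p0):
    r=least_squares(res,p0,args=(pts,),loss="soft_l1")
    sd=np.sqrt(np.diag(np.linalg.inv(r.jac.T@r.jac)))
    return r.x,sd,res(r.x,pts).reshape(-1,2)
if __name__=="__main__":
    for nm,P,p0 in(("brown",BR,[.7,-.1,0,1.2]),("blue",BL,[.7,.2,0,.4])):
        x,sd,e=fit(P,p0);print(nm,x,sd)
        for q,d in zip(P,e):print(q[:3],d.round(1))
    s=read_state();print(s["time_s"],s["joint_positions"])
E
python3 fit.py
```

```text
brown [ 0.6149 -0.2606 -0.0304  1.3322] [0.0016 0.0011 0.0088 0.0126]
('side', 'c', (-85, 110, 55)) [-0.8 -1.9]
('side', 'c', (-85, -110, 55)) [0.6 1.7]
('side', 'c', (-85, -110, 0)) [-2.2  1.2]
('side', 'c', (85, 110, 55)) [-0.3 -2.1]
('side', 'c', (85, -110, 55)) [ 0.8 -0.8]
('side', 'lid', (-168, 110, 0)) [-1.2 -1.9]
('side', 'lid', (-168, 110, 24)) [-0.7 -0.2]
('side', 'lid', (-168, -110, 0)) [0.4 2.2]
('side', 'lid', (-168, -110, 24)) [-0.6  0.1]
('top', 'c', (-85, 110, 55)) [0.5 0.1]
('top', 'c', (-85, -110, 55)) [0.8 0.5]
('top', 'c', (85, 110, 55)) [ 1.1 -0.8]
('top', 'c', (85, -110, 55)) [-0.4 -1. ]
('top', 'lid', (-168, 110, 24)) [ 0.4 -1.1]
('top', 'lid', (-168, -110, 24)) [-0.3  0.3]
('top', 'lid', (-168, 110, 0)) [ 0.1 -1.9]
('top', 'lid', (-168, -110, 0)) [-0.1 -0.2]
blue [ 0.6242  0.111  -0.0248  0.3751] [0.0015 0.0013 0.0093 0.0178]
('side', 'lid', (-168, 110, 24)) [ 0.1 -0.8]
('side', 'lid', (-168, -110, 24)) [1.9 0.3]
('side', 'lid', (0, -110, 24)) [0.  0.8]
('side', 'lid', (0, 110, 24)) [-0.4 -0.2]
('side', 'lid', (-168, -110, 0)) [-1.9  1.8]
('side', 'c', (-85, 110, 55)) [-0.6 -0.5]
('side', 'c', (-85, -110, 55)) [-0.1 -0. ]
('side', 'c', (-85, -110, 0)) [-0.1  0.5]
('top', 'lid', (-168, 110, 24)) [-0.3  0.1]
('top', 'lid', (-168, -110, 24)) [ 0.2 -0.4]
('top', 'lid', (0, -110, 24)) [-0.3 -0.6]
('top', 'lid', (0, 110, 24)) [ 0.4 -0.8]
('top', 'c', (-85, 110, 55)) [-1.1  0.5]
('top', 'c', (-85, -110, 55)) [ 0.3 -0.6]
0.2 [ 65.1762  30.2598  82.1289  -0.0007  67.688  -10.2267]
```

{"name": "play_rows", "arguments": {
  "plan": [
    [[0, 0, 0.6, 0, 0, 0, -1], [0.4, -0.7, 0, 0, 0, 0.0074, -1], [0.4, -0.7, 0, 0, 0, 0.0074, -1], [0.4, -0.7, 0, 0, 0, 0.0074, -1], [0.4, -0.7, 0, 0, 0, 0.0074, -1], [0.4, -0.7, 0, 0, 0, 0.0074, -1], [0.4, -0.7, 0, 0, 0, 0.0074, -1], [0.4, -0.7, 0, 0, 0, 0.0074, -1], [0.4, -0.7, 0, 0, 0, 0.0074, -1], [0.4, -0.7, 0, 0, 0, 0.0074, -1], [0.4, -0.7, 0, 0, 0, 0.0074, -1], [0.4, -0.7, 0, 0, 0, 0.0074, -1]]
  ]
}}

```text
time_s: 1.4
position: [0.378, 0.2183, 0.2527]
tcp_rot: [[-1.0, -0.002, 0.0], [-0.002, 1.0, 0.0], [-0.0, 0.0, -1.0]]
force: [1.5, 1.0, 0.2]
opening: 0.036
```

{"name": "play_rows", "arguments": {
  "plan": [
    [[0.23, -0.265, -0.2, 0, -0.0278, 0, -1], [0.23, -0.265, -0.2, 0, -0.0278, 0, -1], [0.23, -0.265, -0.2, 0, -0.0278, 0, -1], [0.23, -0.265, -0.2, 0, -0.0278, 0, -1], [0.23, -0.265, -0.2, 0, -0.0278, 0, -1], [0.23, -0.265, -0.2, 0, -0.0278, 0, -1], [0.23, -0.265, -0.2, 0, -0.0278, 0, -1], [0.23, -0.265, -0.2, 0, -0.0278, 0, -1], [0, 0, 0, 0, 0, 0, -1]]
  ]
}}

```text
time_s: 2.3
position: [0.4625, 0.1223, 0.1993]
tcp_rot: [[-0.834, 0.007, 0.552], [-0.001, 1.0, -0.014], [-0.552, -0.012, -0.834]]
force: [0.1, 0.4, -0.2]
opening: 0.005
```

```bash
python3 - <<'E'
from h import *
s=read_state()
for k in("time_s","joint_positions","position","tcp_rot","force","opening"):print(k,s[k])
crop("side","s2.png",130,110,310,245,4.4)
E
```

```text
time_s 2.3
joint_positions [  3.0189  16.2329 128.0835 -47.5975   3.351  -39.9759]
position [0.4625 0.1223 0.1993]
tcp_rot [[-0.8339  0.0071  0.5518]
 [-0.0008  0.9999 -0.0141]
 [-0.5519 -0.0122 -0.8339]]
force [ 0.102   0.3964 -0.1501]
opening 0.005274224327643262
```

View pics/s2.png

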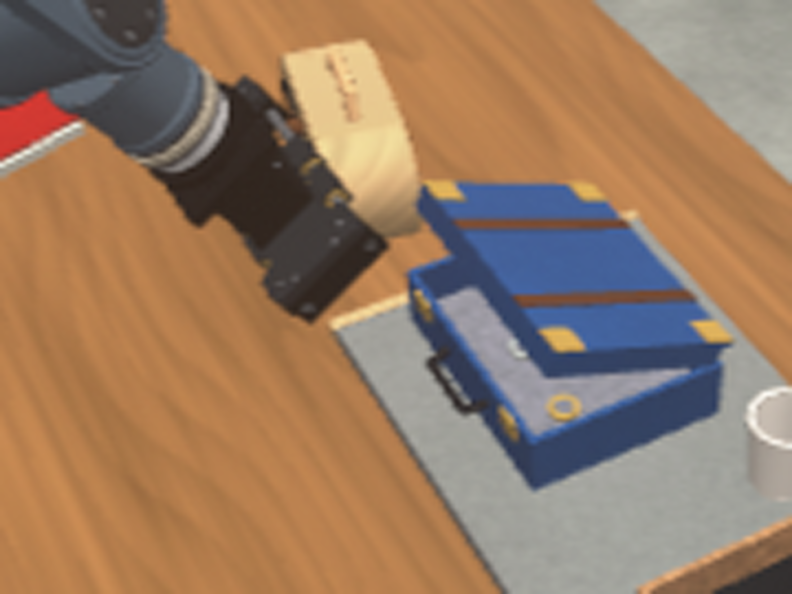

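Gripper is in front of the blue case (fingertips at about (310,315) in the crop) and nothing has been touched. The wrist is close to singular at this tilt (J5 ≈ 3°), so I'll reduce the tilt to about 20°.

{"name": "play_rows", "arguments": {
  "plan": [
    [[0, -0.04, 0, 0, 0.025, 0, -1], [0, -0.04, 0, 0, 0.025, 0, -1], [0, -0.04, 0, 0, 0.025, 0, -1], [0.1, 0, -0.2, 0, 0, 0, -1], [0.1, 0, -0.2, 0, 0, 0, -1], [0.1, 0, -0.2, 0, 0, 0, -1], [0, 0, 0, 0, 0, 0, -1]]
  ]
}}

```text
time_s: 3.05
position: [0.4783, 0.1098, 0.1677]
tcp_rot: [[-0.904, 0.02, 0.426], [0.001, 0.999, -0.045], [-0.427, -0.04, -0.904]]
force: [-0.1, 0.3, -0.7]
opening: 0.005
```

```bash
python3 - <<'E'
from h import *
s=read_state()
for k in("time_s","joint_positions","position","tcp_rot","force"):print(k,s[k])
E
```

```text
time_s 3.05
joint_positions [  2.0413  20.56   122.2539 -16.0502  12.5076 -72.3958]
position [0.4783 0.1098 0.1677]
tcp_rot [[-0.9044  0.0201  0.4261]
 [ 0.0012  0.999  -0.0447]
 [-0.4266 -0.04   -0.9036]]
force [-0.0769  0.3206 -0.6558]
```

{"name": "play_rows", "arguments": {
  "plan": [
    [[0, 0.01, -0.3, 0, 0, 0, -1], [0, 0.01, -0.3, 0, 0, 0, -1], [0.1, 0.01, -0.2, 0, 0, 0, -1], [0.2, 0.01, -0.2, 0, 0, 0, -1], [0.2, 0, -0.15, 0, 0, 0, -1], [0.2, 0, -0.1, 0, 0, 0, -1], [0.25, 0, -0.1, 0, 0, 0, -1], [0.25, 0, 0, 0, 0, 0, -1], [0.25, 0, 0, 0, 0, 0, -1], [0, 0, 0, 0, 0, 0, -1]]
  ]
}}

```text
time_s: 4.05
position: [0.5539, 0.1119, 0.1029]
tcp_rot: [[-0.902, 0.021, 0.432], [0.003, 0.999, -0.044], [-0.432, -0.039, -0.901]]
force: [-0.6, -0.5, -0.2]
opening: 0.004
```

```bash
python3 - <<'E'
from h import *
s=read_state()
for k in("time_s","joint_positions","position","tcp_rot","force"):print(k,s[k])
crop("side","s3.png",185,120,305,220,5)
E
```

```text
time_s 4.05
joint_positions [  1.9459  32.4028 115.5869 -27.545    7.301  -60.7428]
position [0.5539 0.1119 0.1029]
tcp_rot [[-0.9016  0.0214  0.432 ]
 [ 0.0025  0.999  -0.0441]
 [-0.4325 -0.0387 -0.9008]]
force [-0.5865 -0.4999 -0.171 ]
```

View pics/s3.png

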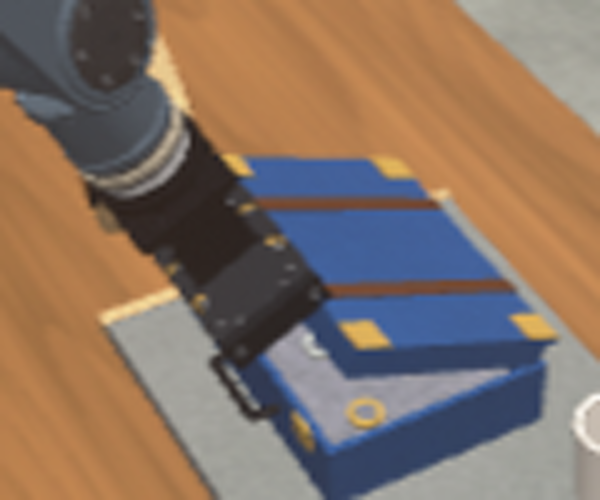

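Fingers are under the front rim with no contact, so I'll start lifting along the arc.

{"name": "play_rows", "arguments": {
  "plan": [
    [[0.05, 0, 0.1, 0, 0, 0, -1], [0.05, 0, 0.1, 0, 0, 0, -1], [0.065, 0, 0.14, 0, 0, 0, -1], [0.072, 0, 0.14, 0, 0, 0, -1], [0.08, 0, 0.14, 0, 0, 0, -1], [0.086, 0, 0.135, 0, 0, 0, -1], [0.09, 0, 0.13, 0, 0, 0, -1]]
  ]
}}

```text
time_s: 4.8
position: [0.5725, 0.1114, 0.1449]
tcp_rot: [[-0.907, 0.021, 0.421], [0.002, 0.999, -0.046], [-0.422, -0.041, -0.906]]
force: [-5.6, 0.1, -4.1]
opening: 0.007
```

{"name": "play_rows", "arguments": {
  "plan": [
    [[0.098, 0, 0.125, 0, 0, 0, -1], [0.104, 0, 0.12, 0, 0, 0, -1], [0.11, 0, 0.115, 0, 0, 0, -1], [0.115, 0, 0.11, 0, 0, 0, -1], [0.12, 0, 0.105, 0, 0, 0, -1], [0.125, 0, 0.1, 0, 0, 0, -1]]
  ]
}}

```text
time_s: 5.4
position: [0.6073, 0.1111, 0.1795]
tcp_rot: [[-0.906, 0.021, 0.424], [0.002, 0.999, -0.046], [-0.424, -0.041, -0.905]]
force: [-5.4, -2.9, -1.9]
opening: 0.008
```

```bash
python3 - <<'E'
from h import *
s=read_state()
for k in("time_s","joint_positions","position","tcp_rot","force"):print(k,s[k])
crop("side","s4.png",185,120,305,220,5)
E
```

```text
time_s 5.4
joint_positions [  1.6946  26.5388 104.802   -8.3108  23.8739 -80.749 ]
position [0.6073 0.1111 0.1795]
tcp_rot [[-0.9056  0.0212  0.4236]
 [ 0.0018  0.9989 -0.046 ]
 [-0.4241 -0.0409 -0.9047]]
force [-5.404  -2.888  -1.8676]
```

View pics/s4.png

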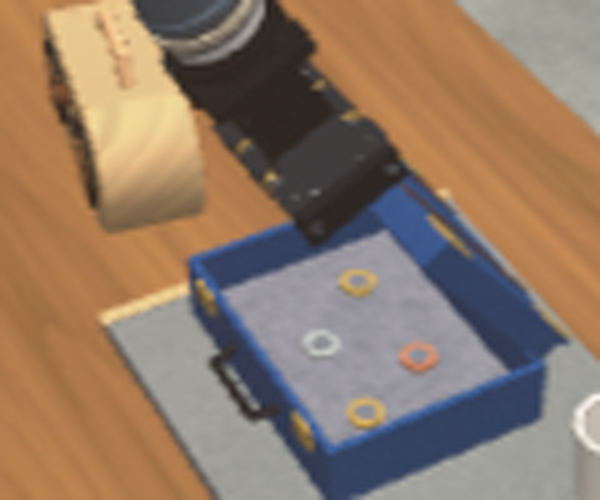

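Lid is about 0.92 rad open by contact geometry, at about 6 N. I'll raise it to about 1.35 and then let go.

{"name": "play_rows", "arguments": {
  "plan": [
    [[0.13, 0, 0.093, 0, 0, 0, -1], [0.135, 0, 0.086, 0, 0, 0, -1], [0.139, 0, 0.079, 0, 0, 0, -1], [0.143, 0, 0.072, 0, 0, 0, -1], [0.146, 0, 0.065, 0, 0, 0, -1], [0.149, 0, 0.057, 0, 0, 0, -1], [0.152, 0, 0.05, 0, 0, 0, -1], [0.154, 0, 0.042, 0, 0, 0, -1], [0.156, 0, 0.034, 0, 0, 0, -1], [0, 0, 0, 0, 0, 0, -1]]
  ]
}}

```text
time_s: 6.45
position: [0.6751, 0.1107, 0.2092]
tcp_rot: [[-0.904, 0.022, 0.428], [0.002, 0.999, -0.046], [-0.428, -0.041, -0.903]]
force: [-5.0, -3.6, -1.4]
opening: 0.007
```

{"name": "play_rows", "arguments": {
  "plan": [
    [[-0.1, 0, 0, 0, 0, 0, -1], [-0.1, 0, 0, 0, 0, 0, -1], [-0.2, 0, 0, 0, 0, 0, -1], [-0.4, 0, 0, 0, 0, 0, -1], [-0.5, 0, 0, 0, 0, 0, -1], [-0.5, 0, 0.2, 0, 0, 0, -1], [0, 0, 0, 0, 0, 0, -1], [0, 0, 0, 0, 0, 0, -1]]
  ]
}}

```text
time_s: 7.25
position: [0.5872, 0.1122, 0.2218]
tcp_rot: [[-0.9, 0.02, 0.436], [0.001, 0.999, -0.044], [-0.436, -0.039, -0.899]]
force: [0.4, 0.6, -0.6]
opening: 0.005
```

```bash
python3 - <<'E'
from h import *
s=read_state()
for k in("time_s","position","force"):print(k,s[k])
a=capture("side")[140:315,215:395,::-1]; b=capture("top")[140:235,205:395,::-1]
cv2.imwrite("pics/s5.png",cv2.resize(a,None,fx=3.4,fy=3.4,interpolation=cv2.INTER_CUBIC))
cv2.imwrite("pics/t5.png",cv2.resize(b,None,fx=4.2,fy=4.2,interpolation=cv2.INTER_CUBIC))
E
```

```text
time_s 7.25
position [0.5872 0.1122 0.2218]
force [ 0.4069  0.6487 -0.5746]
```

View pics/s5.png

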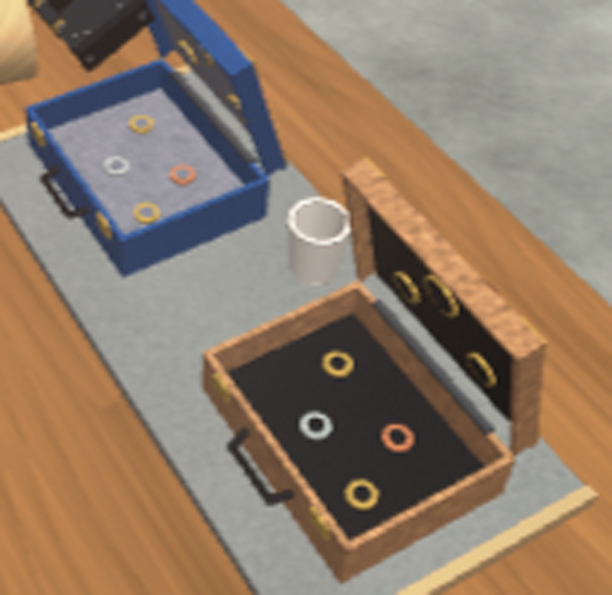

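View pics/t5.png

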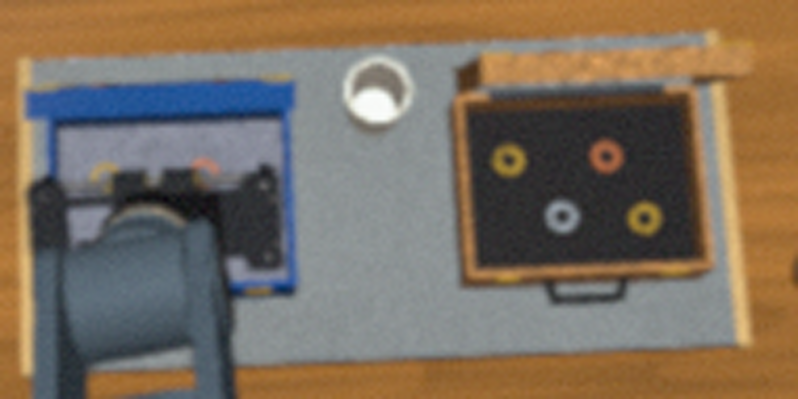

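Blue lid now stays open but less upright than brown. Side crop: its right side face has its top at (233,75)/(255,65). Top crop: its outer face is still slightly visible, while brown's is not. I'll fit both.

```bash
cat > fit2.py <<'E'
from fit import *
def run(L):
    case=[p for p in BL if p[1]=="c"]+[("side","c",(85,-110,55),268,180)]
    P=case+L
    # joint: common yaw
    def f(v):return np.concatenate([res(np.r_[v[:3],v[3]],BR),res(np.r_[v[4:6],v[2],v[6]],P)])
    r=least_squares(f,[.615,-.26,-.03,1.3,.624,.111,1.2],loss="soft_l1")
    sd=np.sqrt(np.diag(np.linalg.inv(r.jac.T@r.jac)))
    print("joint",r.x,"sd",sd[[3,6]]);v=r.x
    e=res(np.r_[v[4:6],v[2],v[6]],P).reshape(-1,2)
    for q,d in zip(P,e):print(q[:3],d.round(1))
    return v
def overlay(v,out,gray=None):
    ims=[]
    for n,(x0,y0,x1,y1,k) in {"side":(215,125,395,315,3.1),"top":(205,140,395,235,3.1)}.items():
        im=cv2.resize(capture(n)[y0:y1,x0:x1,::-1],None,fx=k,fy=k,interpolation=cv2.INTER_CUBIC)
        for pose,a in((v[[0,1,2]],v[3]),(v[[4,5,2]],v[6])):
            for part,z0,xs in(("c",0,(-85,85)),("lid",0,(-168,0))):
                b=[(x,y,z) for z in((0,55) if part=="c" else (0,24)) for x,y in((xs[0],110),(xs[0],-110),(xs[1],-110),(xs[1],110))]
                q=[tuple(np.int32(((px(n,pt(pose,a,part,p))-[x0,y0]+.5)*k))) for p in b]
                for i,j in [(0,1),(1,2),(2,3),(3,0),(4,5),(5,6),(6,7),(7,4),(0,4),(1,5),(2,6),(3,7)]:
                    cv2.line(im,tuple(map(int,q[i])),tuple(map(int,q[j])),(0,255,0) if part=="c" else (255,0,255),1,cv2.LINE_AA)
        ims.append(im)
    cv2.imwrite("pics/"+out,np.hstack([ims[0][:,:],]) if out[0]=="s" else np.vstack(ims)[:])
    cv2.imwrite("pics/top_"+out,ims[1])
E
python3 - <<'E'
from fit2 import *
v=run([("side","lid",(-168,-110,0),233,75),("side","lid",(-168,-110,24),255,65),("side","lid",(0,-110,24),285,165),
("top","lid",(-168,110,0),27,121),("top","lid",(-168,-110,0),294,111),("top","lid",(-168,-110,24),294,86),("top","lid",(-168,110,24),27,93)])
overlay(v,"s6.png")
E
```

```text
joint [ 0.6149 -0.2607 -0.0269  1.3313  0.6242  0.1108  1.2345] sd [0.0128 0.0143]
('side', 'c', (-85, 110, 55)) [-0.5 -0.5]
('side', 'c', (-85, -110, 55)) [-0.2 -0. ]
('side', 'c', (-85, -110, 0)) [-0.2  0.6]
('top', 'c', (-85, 110, 55)) [-1.1  0.5]
('top', 'c', (-85, -110, 55)) [ 0.3 -0.5]
('side', 'c', (85, -110, 55)) [ 0.6 -0.2]
('side', 'lid', (-168, -110, 0)) [-1.4  0.8]
('side', 'lid', (-168, -110, 24)) [-1.5 -0.5]
('side', 'lid', (0, -110, 24)) [0.8 0.5]
('top', 'lid', (-168, 110, 0)) [-0.  -0.2]
('top', 'lid', (-168, -110, 0)) [ 0.8 -0.2]
('top', 'lid', (-168, -110, 24)) [ 0.6 -1.3]
('top', 'lid', (-168, 110, 24)) [-0.4 -0.6]
```

View pics/s6.png

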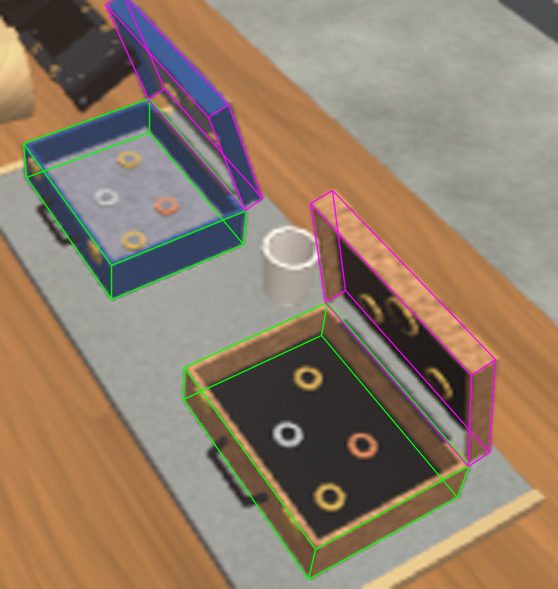

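{"name": "play_rows", "arguments": {
  "plan": [
    [[0.5, 0, -0.1, 0, 0, 0, -1], [0.5, 0, -0.1, 0, 0, 0, -1], [0.4, 0, 0, 0, 0, 0, -1], [0.2, 0, 0, 0, 0, 0, -1], [0.08, 0, 0, 0, 0, 0, -1], [0.08, 0, 0, 0, 0, 0, -1], [0.08, 0, 0, 0, 0, 0, -1], [0.08, 0, 0.01, 0, 0, 0, -1], [0.08, 0, 0.01, 0, 0, 0, -1], [0.08, 0, 0.01, 0, 0, 0, -1], [0, 0, 0, 0, 0, 0, -1]]
  ]
}}

```text
time_s: 8.55
position: [0.6897, 0.1115, 0.2107]
tcp_rot: [[-0.903, 0.021, 0.429], [0.002, 0.999, -0.045], [-0.43, -0.04, -0.902]]
force: [-5.0, -1.5, -1.3]
opening: 0.005
```

{"name": "play_rows", "arguments": {
  "plan": [
    [[-0.1, 0, 0, 0, 0, 0, -1], [-0.1, 0, 0, 0, 0, 0, -1], [-0.2, 0, 0, 0, 0, 0, -1], [-0.4, 0, 0, 0, 0, 0, -1], [-0.5, 0, 0, 0, 0, 0, -1], [-0.6, 0, 0.2, 0, 0, 0, -1], [-0.6, 0, 0.2, 0, 0, 0, -1], [-0.6, 0, 0.1, 0, 0, 0, -1], [0, 0, 0, 0, 0, 0, -1], [0, 0, 0, 0, 0, 0, -1]]
  ]
}}

```text
time_s: 9.55
position: [0.5361, 0.112, 0.2383]
tcp_rot: [[-0.9, 0.02, 0.436], [0.001, 0.999, -0.044], [-0.436, -0.039, -0.899]]
force: [0.1, -0.3, 0.8]
opening: 0.004
```

```bash
python3 - <<'E'
from h import *
s=read_state()
for k in("time_s","position","force"):print(k,s[k])
a=np.mean([capture("side").astype(float) for _ in range(6)],0).astype(np.uint8); b=np.mean([capture("top").astype(float) for _ in range(6)],0).astype(np.uint8)
np.savez("last.npz",side=a,top=b)
K=cv2.INTER_CUBIC
def c(im,x0,y0,x1,y1,k):return cv2.resize(im[y0:y1,x0:x1,::-1],None,fx=k,fy=k,interpolation=K)
# mosaic: side blue lid | side brown lid ; top blue lid / top brown lid
o=np.zeros((600,800,3),np.uint8)
m=c(a,250,125,305,200,6);o[:m.shape[0],:m.shape[1]]=m[:600]       # 330x450
m=c(a,310,180,380,280,4.5);o[:450,340:655]=m                        # 315x450
m=c(b,208,150,278,175,5.7);o[455:455+m.shape[0],:m.shape[1]]=m      # 399x142
m=c(b,310,145,390,170,5);o[455:580,402:802][:, :]=0;o[455:455+m.shape[0],402:800]=m[:,:398]
cv2.imwrite("pics/m7.png",o)
E
```

```text
time_s 9.55
position [0.5361 0.112  0.2383]
force [ 0.0833 -0.2738  0.8322]
```

View pics/m7.png

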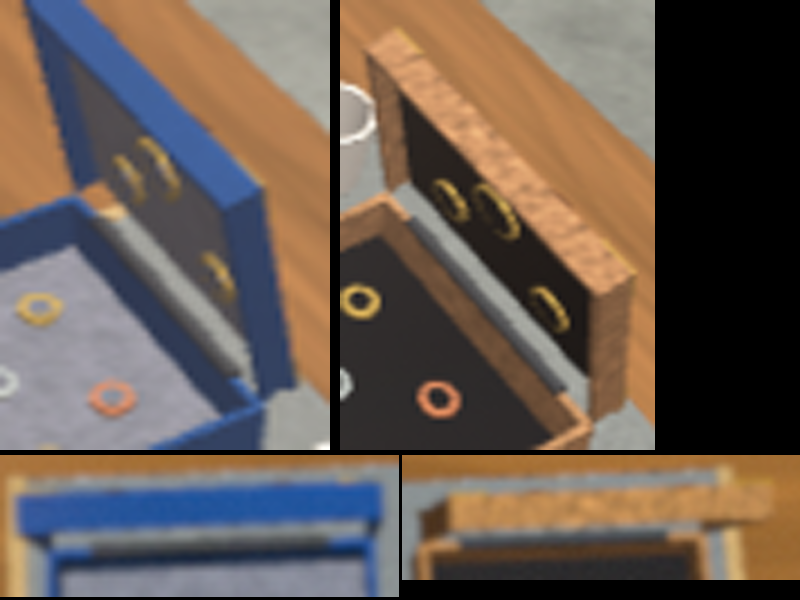

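```bash
cat > fit3.py <<'E'
from fit import *
M={"sb":("side",0,0,250,125,6.),"sn":("side",340,0,310,180,4.5),"tb":("top",0,455,208,150,5.7),"tn":("top",402,455,310,145,5.)}
def f(k,u,v):
    n,U,V,x0,y0,s=M[k];return n,np.array([(u-U+.5)/s-.5+x0,(v-V+.5)/s-.5+y0])
I,O=(-168,-110,0),(-168,-110,24);IL,OL=(-168,110,0),(-168,110,24);H=(0,-110,24)
blue=[("sb",I,222,208),("sb",O,264,185),("sb",H,296,383),("tb",IL,18,535),("tb",I,382,517),("tb",OL,18,490),("tb",O,383,483)]
brown=[("sn",I,590,298),("sn",O,634,272),("sn",IL,368,52),("sn",OL,400,30),("tn",IL,447,537),("tn",I,775,519),("tn",OL,447,492),("tn",O,775,480)]
if __name__=="__main__":
  for nm,P,pose in(("blue",blue,(.6242,.1108,-.0269)),("brown",brown,(.6149,-.2607,-.0269))):
    def r(a,P=P):
        return np.concatenate([px(f(k,u,v)[0],pt(pose,a[0],"lid",p))-f(k,u,v)[1] for k,p,u,v in P])
    print(nm,"all",least_squares(r,[1.3]).x)
    for q in P:
        s=least_squares(lambda a:r(a,[q]),[1.3]);print(q[:2],s.x.round(3),s.fun.round(1))
E
python3 fit3.py
```

```text
blue all [1.3394]
('sb', (-168, -110, 0)) [1.344] [0.1 0.2]
('sb', (-168, -110, 24)) [1.353] [0.1 0.2]
('sb', (0, -110, 24)) [1.136] [ 0.2 -0.1]
('tb', (-168, 110, 0)) [1.328] [ 0.1 -0. ]
('tb', (-168, -110, 0)) [1.345] [ 0.7 -0. ]
('tb', (-168, 110, 24)) [1.345] [-0.2  0. ]
('tb', (-168, -110, 24)) [1.322] [ 0.3 -0. ]
brown all [1.3296]
('sn', (-168, -110, 0)) [1.312] [0.3 0.5]
('sn', (-168, -110, 24)) [1.343] [0.1 0.1]
('sn', (-168, 110, 0)) [1.339] [-0.7 -1.2]
('sn', (-168, 110, 24)) [1.349] [-0.4 -0.8]
('tn', (-168, 110, 0)) [1.297] [ 1.2 -0. ]
('tn', (-168, -110, 0)) [1.322] [-0.1  0. ]
('tn', (-168, 110, 24)) [1.337] [ 0.8 -0. ]
('tn', (-168, -110, 24)) [1.337] [-0.4  0. ]
```

The slants agree within about 0.01 rad (blue 1.34, brown 1.33). Before handing in, I'll check for creep over another second.

{"name": "play_rows", "arguments": {
  "plan": [
    [[0, 0, 0, 0, 0, 0, -1], [0, 0, 0, 0, 0, 0, -1], [0, 0, 0, 0, 0, 0, -1], [0, 0, 0, 0, 0, 0, -1], [0, 0, 0, 0, 0, 0, -1], [0, 0, 0, 0, 0, 0, -1], [0, 0, 0, 0, 0, 0, -1], [0, 0, 0, 0, 0, 0, -1], [0, 0, 0, 0, 0, 0, -1], [0, 0, 0, 0, 0, 0, -1]]
  ]
}}

```text
time_s: 11.15
position: [0.5346, 0.1117, 0.2361]
tcp_rot: [[-0.903, 0.021, 0.43], [0.002, 0.999, -0.045], [-0.43, -0.04, -0.902]]
force: [0.4, 0.6, 0.5]
opening: 0.007
```

```bash
python3 - <<'E'
from h import *
d=np.load("last.npz")
def g(im,r):y0,y1,x0,x1=r;return np.float32(cv2.cvtColor(im,cv2.COLOR_RGB2GRAY)[y0:y1,x0:x1])
ok=[]
for n,r in(("side",(125,195,262,304)),("top",(150,166,210,278))):
    b=np.mean([capture(n).astype(float) for _ in range(6)],0).astype(np.uint8)
    print(n,cv2.phaseCorrelate(g(d[n],r),g(b,r)),np.abs(g(d[n],r)-g(b,r)).mean())
print(read_state()["time_s"],read_state()["force"]); hand_in()
E
```

```text
side ((0.5101870664386468, 0.02919414646000007), 0.9984174647448976) 0.21564625
top ((0.002959809174029715, -0.07840671549638145), 0.9718510541650984) 0.9724265
11.75 [-0.0925 -0.2529 -0.5821]
the job is handed in; nothing more can be done
```

The blue lid now stands by itself at about 1.34 rad, against about 1.33 rad for the brown lid. That difference of roughly 0.01 rad is within the 0.06 rad allowed. I handed the job in at about 11.8 s; no verdict is reported.

**What I did:** I hooked the closed fingers under the blue lid's front rim and raised it along its arc. The first let-go sprang back to about 1.235 rad. I pushed it again to about 1.46 rad, let go, and it settled at its final slant. The sensed force was about 5–7 N at each check.

**Last checks:**
- **Slant:** I fitted both lids from the camera pictures. Single points spread by about ±0.03 rad. One hinge-corner point read 1.14 rad, but it is only weakly sensitive to the angle, so I gave it little weight.
- **Lid at rest:** Pictures taken about 1.5 s apart showed almost no change (mean grey-level difference 0.2 in the side view and 1.0 in the top view). The side-view shift estimate gave 0.5 px sideways, which disagrees with that tiny difference. I took it for an artefact of the odd-sized crop and did not check further.
- **Contact:** The fingers were about 15 cm clear of the lid, with no force beyond sensor noise.
- **Other objects:** The cup and the brown case looked unmoved in the pictures. The arm's path kept clear of the radio and the bottle, but I did not measure their positions afterwards.

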